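# Take the glue press stack apart on the pen maker's bench

### The job

The glue has set: take the press stack apart from the top down, setting each thing down without dropping it. First stand the steel weight upright in the middle of the three-armed trivet, then lay the pressing board squarely across the two bearers, centred, and then lay the round blank flat in the middle of the round cork pad and the square blank flat in the middle of the square cork pad, its edges in line with the pad's. Leave the glue pot and the twig pen where they are.

Things in the scene. Friction and masses are not known exactly. Their poses are not given: they have to be found in the camera images.
- weight_center (a point): centre of the steel press weight: a plain upright steel cylinder, diameter 44 mm, 50 mm tall, about 0.6 kg. At the start it stands on the middle of the pressing board, on top of the stack. The point is on its axis, 25 mm above its underside; z is up along its axis. Loose.
- press_board_center (a point): centre of the pressing board: a plain plywood strip 44 mm wide (its x), 130 mm long (its y), 14 mm thick (z), about 55 g. At the start it lies across the two blanks, bridging the gap between them, below the weight, its underside 30 mm above the table. The point is 7 mm above its underside. Loose.
- round_blank_center (a point): centre of the round pen-stand blank: a dark wooden disc, diameter 60 mm, 24 mm thick, with three drilled holes drawn on top, about 50 g. At the start it lies under one end of the pressing board and shows past its edges, on the white press base (a fixed plate 84 x 180 x 6 mm, its long side along the row of the two blanks); the middles of the two blanks are about 100 mm apart. The point is 12 mm above its underside; z is up. Loose.
- square_blank_center (a point): centre of the square pen-stand blank: a dark wooden block 56 x 56 mm (x, y, along its sides), 24 mm thick, with four drilled holes drawn on top, about 50 g. At the start it lies under the other end of the pressing board, on the same white press base (which end is which differs from start to start). Its x points across the row of blanks, within about 9 degrees. The point is 12 mm above its underside; z is up. Loose.
- trivet_top (a point): the trivet, the weight's place: plain aluminium, three arms 14 mm wide reaching 45 mm out from a round hub of 40 mm diameter, 10 mm high, fixed. The point is in the middle of its top face.
- bearers_top (a point): the bearers, the pressing board's place: two parallel light wooden strips, each 70 mm long (along x), 14 mm wide and 12 mm high, their middles 84 mm apart (along y), joined by a 4 mm thin plate between them; fixed. The point is midway between them at the height of their tops, 12 mm over the table. The board belongs across both strips: its long side along this y, its middle at the point.
- round_pad_top (a point): the round cork pad, the round blank's place: a disc of 84 mm diameter, 6 mm thick, fixed. The point is in the middle of its top face.
- square_pad_top (a point): the square cork pad, the square blank's place: 80 x 80 mm (x, y along its sides), 6 mm thick, fixed. The point is in the middle of its top face.
- glue_pot_center (a point): bystander: a closed glue jar, diameter 48 mm, 60 mm tall, standing at the far side; the point is half-way up. Leave it alone.
- twig_pen_center (a point): bystander: a pen made from a twig, 150 mm long (along its y), 12 mm thick, lying on the mat at the far side; the point is its middle. Leave it alone.
Things that resemble listed ones, but are neither listed nor needed, are in the scene too. What is shaped like the part that bears round_pad_top but blue or yellow is not meant.

How it is judged:
On the way, in this order (a step that is already met when the one before it is completed fails the run):
1. the steel weight stands on the trivet, let go (horizontal distance between weight_center and trivet_top below 0.013 m and z of weight_center in the frame of trivet_top between 0.021 and 0.029 m and angle between weight_center's own z axis and vertical below 0.12 rad and linear speed of weight below 0.02 m/s and contact force between the fingers and weight below 0.1 N), for 0.2 s.
2. then the pressing board lies squarely across the two bearers, let go (horizontal distance between press_board_center and bearers_top below 0.015 m and z of press_board_center in the frame of bearers_top between 0.003 and 0.011 m and angle between press_board_center's own z axis and vertical below 0.12 rad and angle between the y axis of press_board_center and the y axis of bearers_top, either way round below 0.21 rad and linear speed of press_board below 0.02 m/s and contact force between the fingers and press_board below 0.1 N), for 0.2 s.
At the end, for the whole second after the job is handed in: All released and at rest: weight upright on the trivet within 13 mm of its middle; board flat on both bearers within 15 mm and 12 degrees; round blank flat on the round pad, square blank flat on the square pad, each within 13 mm of the middle, the square one in line within 15 degrees (all of step 1 and all of step 2 and horizontal distance between round_blank_center and round_pad_top below 0.013 m and z of round_blank_center in the frame of round_pad_top between 0.008 and 0.016 m and angle between each of round_blank_center, square_blank_center's own z axis and vertical below 0.12 rad and linear speed of each of round_blank, square_blank below 0.02 m/s and horizontal distance between square_blank_center and square_pad_top below 0.013 m and z of square_blank_center in the frame of square_pad_top between 0.008 and 0.016 m and (angle between the x axis of square_blank_center and the x axis of square_pad_top, either way round below 0.26 rad or angle between the x axis of square_blank_center and the y axis of square_pad_top, either way round below 0.26 rad)); the robot touches nothing.
It fails at once if the weight, the board or a blank is dropped or falls (let go of and moving faster than 0.6 m/s, a fall of some 2 cm) ((contact force between the fingers and weight below 0.1 N and linear speed of weight above 0.6 m/s) or (contact force between the fingers and press_board below 0.1 N and linear speed of press_board above 0.6 m/s) or (contact force between the fingers and round_blank below 0.1 N and linear speed of round_blank above 0.6 m/s) or (contact force between the fingers and square_blank below 0.1 N and linear speed of square_blank above 0.6 m/s)).
It fails at once if the steel weight is tipped over (more than 35 degrees) (angle between weight_center's own z axis and vertical above 0.61 rad).
It fails at once if the glue pot is moved by more than 3 cm (distance of glue_pot_center from where it was at the start of the episode above 0.03 m).
It fails at once if the twig pen is moved by more than 3 cm (distance of twig_pen_center from where it was at the start of the episode above 0.03 m).
It also fails if it takes over 106 s, if anything falls off the work surface, if the arm or the gripper's body presses on something with over 40 N, if the wrist force passes 120 N, or if a joint passes its speed limit or range.

### The arm

A 6-joint arm with a two-finger parallel gripper is mounted at the origin on the work surface. World frame = base frame: x ahead of the robot, y to its left, z up, the work surface at z = 0. Lengths are in m, angles in rad, forces in N, time in s.
With the tool pointing down it reaches from about 0.35 to 0.95 m from the base axis. Payload 17.4 kg.
Tool frame: the origin (TCP) lies at the centre of the arm's flange, where the gripper is bolted on; the fingertips stand 186 mm ahead of it and the grasp point (between the pads) lies 167 mm ahead of it; z points along the fingers, y is the direction in which the jaws open and shut (so a half turn about z gives the same grasp; the last joint's range is limited). The gripper opens to 93 mm and grips with 3 to 60 N. Pads are 15 mm wide; open, the fingers measure 128 mm over their backs; the gripper's body (75 mm by 188 mm) begins 65 mm behind the grasp point.
Start: joints at [1.132, 0.116, 1.442, -0, 1.584, -0.038], TCP at [0.263, 0.622, 0.405] pointing down, gripper open.
Joint ranges: [-2.83, 2.83], [-0.83, 2.19], [0.07, 2.5], [-1.14, 4.28], [0.01, 3], [-2.97, 2.97]. Speed limits (rad/s): [1.89, 1.89, 2.22, 3.14, 3.14, 3.14].

### API

Orientations are given as a unit quaternion [x, y, z, w].
In Python, from plant import robot gives the robot as it stands.
- The arm moves only by the tool step_arm, never from a script. Its argument "commands" is a list of rows, each a list of 7 numbers: the shift along the tool's x, y, z in m, then the turn, a rotation vector about the tool's x, y, z in rad, then the finger opening in m, from 0 to 0.093. In form: [[dx, dy, dz, rx, ry, rz, jaw], ...]. A call has 1 to 10 rows; each row is the pose to reach, as a shift and turn from the pose measured when the call began, along the tool's axes at that moment; what a row does not reach only later rows make up. A row lasts 1/10 s, in which the tool goes at most 50 mm and 8.59 degrees, less where a joint would pass 70% of its speed; a pose out of reach is approached as far as the arm can. A call with a gripper value outside its range is refused whole. The fingers move at their own pace and stop on an object; "newtons" is the grip in N (left out, the last holds). Time passes only in rows, so rows that repeat a pose let the fingers close. It gives the time, the measured TCP pose, the force and the opening at its end, in the units of the state.
- robot.get_state(): the state, without advancing time (a new reading comes with each control period).
- robot.grab_frame(name): name is "scene" or "top"; returns the picture (384x512x3 uint8, red, green, blue); there is no depth.
- robot.camera_model(name): a dict with "fov_y" (degrees; the focal length in pixels is half the picture's height over the tangent of half this angle, whatever the lens; pixels are square), "cx", "cy" (the principal point, pixels), "R" (3x3) and "t" (3): a world point X has camera coordinates R X + t. Camera axes: x right, y down, z forward; pixel columns grow to the right and rows downward; lengths in m; the calibration is good to about 2 mm. A picture is of the moment at which its call begins. camera_model takes no time and is no camera call.
- robot.job_done(): hands the job in, once; it reports no verdict.
The state is a dict: "time": time; "joint_positions": joint angles; "qd": joint speeds; "joint_torque": joint torques, N m; "ee_pos": TCP position; "orientation": TCP orientation; "force": force on the tool from outside, world axes, zero at the start; "moment": the same for the moment, N m; "gripper_width": finger opening in m.
Only numpy, scipy, OpenCV 4.12 (cv2) and the standard library are available. Lean on these libraries where they do the work, as an engineer would, in place of code of your own. Each camera call takes 0.05 s, during which the arm holds its last target.

## Working session

There is one attempt and no reset: what is moved stays moved. The work goes in short steps, Python scripts to look and compute and a tool call to move; the robot and the scene stay as the last step left them, time stands still between calls to the robot, and variables do not carry over. Pictures are saved under pics/ and viewed, and the job is handed in when it is done.

Besides the shell and the picture viewer there is one more tool, called after "Call:" as name([rows], argument=value, ...), one row to a line, values as JSON. step_arm: Moves the arm, as the interface text tells. Its arguments: {"type":"object","properties":{"commands":{"type":"array"},"newtons":{"type":"number"}},"required":["commands"]}

```bash
mkdir -p pics; ls; python3 - <<'E'
from plant import robot
import cv2
print(robot.get_state())
for n in ("scene","top"):
    im=robot.grab_frame(n); cv2.imwrite(f"pics/{n}0.png",im[:,:,::-1]); print(n,robot.camera_model(n))
E
```

```text
pics
{'time': 0.0, 'joint_positions': array([ 1.13217607e+00,  1.16491148e-01,  1.44228273e+00,  2.50472500e-05,
        1.58400933e+00, -3.77794493e-02]), 'qd': array([ 0.00011799,  0.00190664, -0.00139584, -0.00108547, -0.00133021,
        0.00050507]), 'joint_torque': array([-8.97010364e-05, -7.21250582e+01, -6.22628403e+01,  7.79341045e-02,
        2.37550732e-02, -1.24759922e-04]), 'ee_pos': array([0.26337588, 0.62150458, 0.40399073]), 'orientation': array([ 1.99081148e-01,  9.79982827e-01, -5.75514943e-04, -1.52627035e-04]), 'force': array([-0.68264056, -0.91141499,  0.02939164]), 'moment': array([ 0.03007537, -0.01837298,  0.01637049]), 'gripper_width': 0.09286998304378791}
scene {'fov_y': 51.55118904517747, 'cx': 256.8847499591697, 'cy': 186.48080708501442, 'R': array([[-0.18517338,  0.98258964,  0.01511381],
       [ 0.74939832,  0.15114301, -0.64463785],
       [-0.63569881, -0.10804351, -0.76433868]]), 't': array([ 0.08870859, -0.33927864,  1.39306405])}
top {'fov_y': 46.06534315684825, 'cx': 260.8590030734953, 'cy': 199.29475380150876, 'R': array([[ 0.00559361, -0.99992707, -0.01070382],
       [-0.99503515, -0.00450197, -0.09942229],
       [ 0.09936685,  0.0112068 , -0.99498776]]), 't': array([0.01177796, 0.53263031, 1.17898267])}
```

View pics/scene0.png

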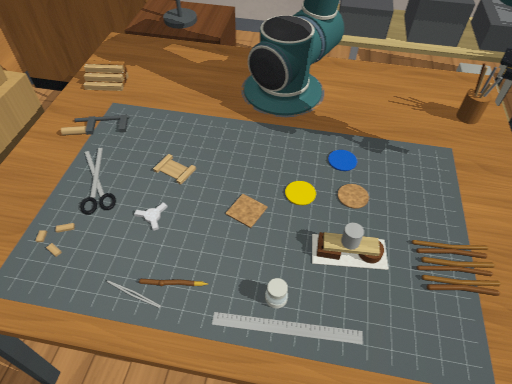

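View pics/top0.png

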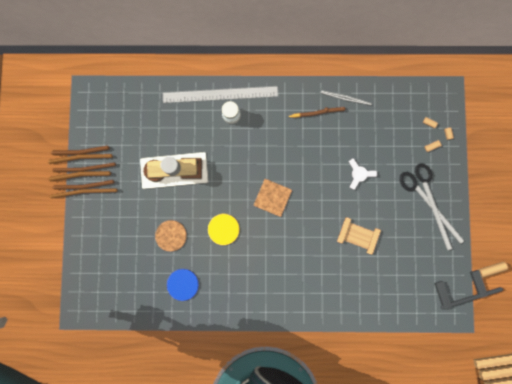

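The arm isn't over the objects, so all of them show in both views. Top view, in pixels: stack at about (173,170), trivet (361,174), bearers (360,236), round pad (171,236), square pad (273,198). I'll enlarge crops to read them closer.

```bash
python3 - <<'E'
import cv2,numpy as np
im=cv2.imread("pics/top0.png")
def crop(im,u,v,w,h,k,name):
    c=cv2.resize(im[v:v+h,u:u+w],None,fx=k,fy=k,interpolation=cv2.INTER_CUBIC)
    for i in range(0,w,10):
        cv2.line(c,(i*k,0),(i*k,4),(0,255,255),1); cv2.putText(c,str(u+i),(i*k,14),0,.33,(0,255,255),1)
    for i in range(0,h,10):
        cv2.line(c,(0,i*k),(4,i*k),(0,255,255),1); cv2.putText(c,str(v+i),(4,i*k+4),0,.33,(0,255,255),1)
    cv2.imwrite(name,c)
crop(im,130,140,90,65,8,"pics/c_stack.png")
crop(im,330,150,65,110,5,"pics/c_tb.png")
crop(im,145,170,155,90,5,"pics/c_pads.png")
im=cv2.imread("pics/scene0.png")
crop(im,305,215,90,65,8,"pics/s_stack.png")
E
```

```text
(no output)
```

View pics/c_stack.png

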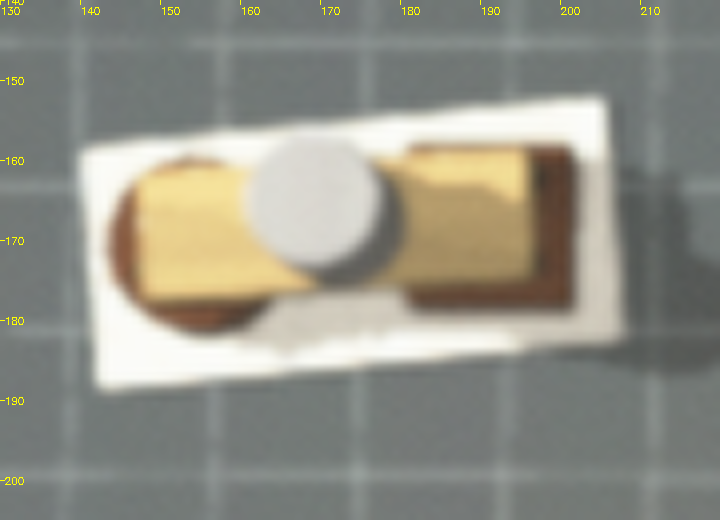

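View pics/c_tb.png

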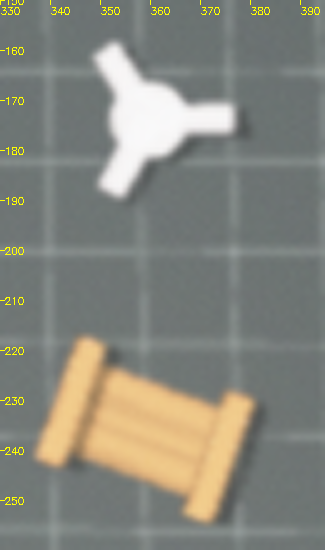

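View pics/c_pads.png

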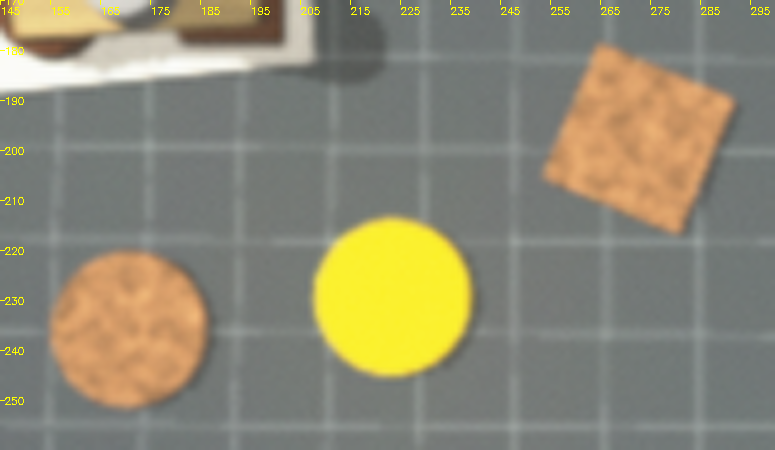

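View pics/s_stack.png

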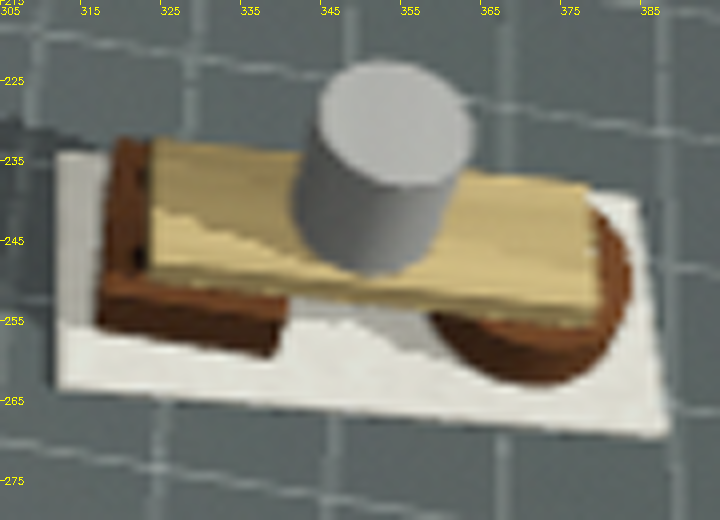

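```bash
cat > h.py <<'E'
import numpy as np
from plant import robot
from scipy.spatial.transform import Rotation as Rn
def ray(name,u,v,z):
    m=robot.camera_model(name); f=192/np.tan(np.radians(m["fov_y"]/2))
    R=np.array(m["R"]);t=np.array(m["t"])
    C=-R.T@t; d=R.T@np.array([(u-m["cx"])/f,(v-m["cy"])/f,1])
    return C+d*(z-C[2])/d[2]
def proj(name,X):
    m=robot.camera_model(name); f=192/np.tan(np.radians(m["fov_y"]/2))
    c=np.array(m["R"])@np.array(X)+m["t"]; return np.array([m["cx"]+f*c[0]/c[2],m["cy"]+f*c[1]/c[2]])
def cr(px,u0,v0,k): return np.array([u0+(px[0]+.5)/k-.5, v0+(px[1]+.5)/k-.5])
def P(px,o,k,z,name="top"): return ray(name,*cr(px,o[0],o[1],k),z)
def yaw_tool():
    s=robot.get_state(); return Rn.from_quat(s["orientation"]).as_matrix()
E
python3 - <<'E'
from h import *
np.set_printoptions(precision=4,suppress=True)
S=(130,140)
show=lambda n,p:print(n,p[:2], np.hypot(*p[:2]))
w=P((314,201),S,8,.094);show("weight",w)
c=[P(q,S,8,.044) for q in [(135,178),(530,152),(532,278),(147,300)]]
show("board",sum(c)/4); print([np.linalg.norm(c[i]-c[(i+1)%4]) for i in range(4)], np.degrees(np.arctan2(*( (c[0]+c[3]-c[1]-c[2])[:2]))))
b=[P(q,S,8,.006) for q in [(80,148),(607,98),(625,340),(97,390)]]
show("base",sum(b)/4); print([np.linalg.norm(b[i]-b[(i+1)%4]) for i in range(4)], np.degrees(np.arctan2(*( (b[0]+b[3]-b[1]-b[2])[:2]))))
r=P((197,246),S,8,.03);show("round",r)
q=P((489,228),S,8,.03);show("square",q);print(np.linalg.norm(r-q))
T=(330,150)
t=P((150.5,119.5),T,5,.01);show("trivet",t)
print([np.linalg.norm(P(x,T,5,.01)-t) for x in [(108,50),(235,118),(113,188)]])
s1=P((72,401),T,5,.012);s2=P((220,456.5),T,5,.012)
show("bearers",(s1+s2)/2);d=s1-s2;print(np.linalg.norm(d),np.degrees(np.arctan2(d[0],d[1])))
D=(145,170)
show("rpad",P((129,329),D,5,.006))
k=[P(x,D,5,.006) for x in [(597,43),(736,99),(682,235),(543,178)]]
show("spad",sum(k)/4);print([np.linalg.norm(k[i]-k[(i+1)%4]) for i in range(4)]);d=k[0]-k[1];print(np.degrees(np.arctan2(d[0],d[1])))
# scene check
s=P((396,124),(305,215),8,.094,"scene");show("weight scene",s)
for n,p in (("trivet",t),("bear",(s1+s2)/2),("spad",sum(k)/4),("rpad",P((129,329),D,5,.006))):print(n,proj("scene",p))
R=yaw_tool();print(R)
E
python3 - <<'E'
import cv2
im=cv2.imread("pics/scene0.png")
cv2.imwrite("pics/s_l.png",cv2.resize(im[145:235,130:290],None,fx=5,fy=5,interpolation=cv2.INTER_CUBIC))
E
```

```text
weight [0.6133 0.2484] 0.6616871357407756
board [0.6135 0.2519] 0.6631393180857021
[np.float64(0.1317072001277779), np.float64(0.042341810100185465), np.float64(0.1278808677411942), np.float64(0.04128569931769039)] -3.77724649276519
base [0.6141 0.2542] 0.6646682440790078
[np.float64(0.18189225804392728), np.float64(0.08417491093355485), np.float64(0.18099938486502265), np.float64(0.08415528743516114)] -5.6948421881538165
round [0.6092 0.3014] 0.6796531632589805
square [0.6156 0.2033] 0.6483566021909383
0.09829666290638409
trivet [ 0.6058 -0.2534] 0.6566825117567588
[np.float64(0.04432036911269847), np.float64(0.0457966357261126), np.float64(0.04298287731664364)]
bearers [ 0.4383 -0.2478] 0.5035179590896636
0.08376017754705017 20.38546190324202
rpad [0.4356 0.2584] 0.5064311753422459
spad [ 0.5402 -0.0169] 0.5404664339244836
[np.float64(0.08163771739743371), np.float64(0.07976173295908826), np.float64(0.08137345960451806), np.float64(0.07951040798054354)]
21.898584695878963
weight scene [0.6155 0.2489] 0.6639025542181839
trivet [151.5377 213.5598]
bear [174.0787 166.8158]
spad [246.3258 208.9388]
rpad [353.0221 194.6679]
[[-0.9208  0.3901 -0.0005]
 [ 0.3901  0.9208 -0.001 ]
 [ 0.0001 -0.0011 -1.    ]]
```

View pics/s_l.png

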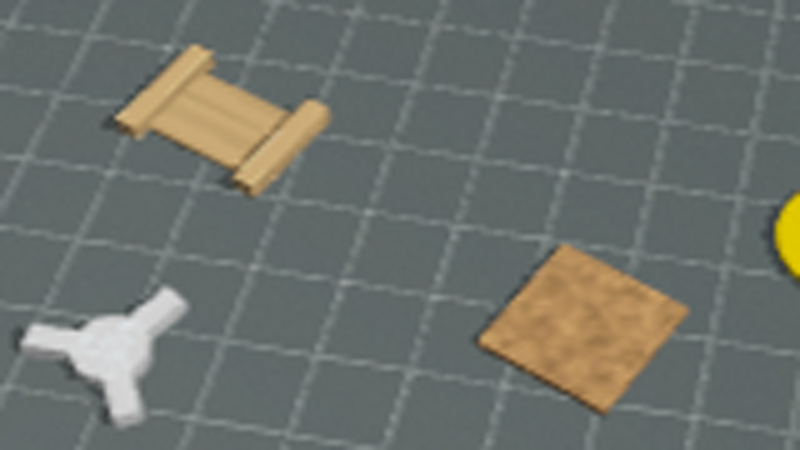

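```bash
cat >> h.py <<'E'
np.set_printoptions(precision=4,suppress=True)
def go(x,y,z,jaw_deg):
    s=robot.get_state(); R=Rn.from_quat(s["orientation"]); p=np.array(s["ee_pos"])
    a=np.radians(jaw_deg); Y=np.array([np.cos(a),np.sin(a),0])
    best=None
    for sg in (1,-1):
        Z=np.array([0,0,-1.]); X=np.cross(sg*Y,Z)
        T=Rn.from_matrix(np.stack([X,sg*Y,Z],1)); rv=(R.inv()*T).as_rotvec()
        if best is None or np.linalg.norm(rv)<np.linalg.norm(best): best=rv
    d=R.inv().apply(np.array([x,y,z])-p)
    print("t",round(s["time"],2),"pos",p,"shift",d,"rot",best,"q",s["joint_positions"],"F",s["force"],"w",s["gripper_width"])
E
python3 -c "
from h import *
go(.6143,.2486,.36,10)"
```

```text
t 0.1 pos [0.2634 0.6215 0.404 ] shift [-0.4686 -0.2064  0.0442] rot [-0.0011  0.0005  0.9955] q [ 1.1322  0.1165  1.4422  0.      1.584  -0.0378] F [ 0.8809  0.3196 -0.3788] w 0.09317609466416336
```

Call:
step_arm([
  [-0.04,-0.018,0.004,0,0,0.09,0.093],
  [-0.085,-0.037,0.008,0,0,0.19,0.093],
  [-0.13,-0.057,0.012,0,0,0.29,0.093],
  [-0.175,-0.077,0.016,0,0,0.39,0.093],
  [-0.22,-0.097,0.02,0,0,0.49,0.093],
  [-0.265,-0.117,0.025,0,0,0.59,0.093],
  [-0.31,-0.137,0.03,0,0,0.69,0.093],
  [-0.355,-0.157,0.034,0,0,0.79,0.093],
  [-0.4,-0.177,0.038,0,0,0.89,0.093],
  [-0.44,-0.194,0.042,0,0,0.97,0.093],
])

```text
time: 1.1
ee_pos: [0.594, 0.2691, 0.3618]
orientation: [0.635, 0.773, -0.001, 0.0]
force: [-0.4, 0.2, 1.0]
gripper_width: 0.0932
```

```bash
python3 -c "
from h import *
go(.6143,.2486,.242,10)"
```

```text
t 1.1 pos [0.594  0.2691 0.3618] shift [-0.0239  0.016   0.1198] rot [-0.001   0.001   0.0209] q [ 0.3864  0.0813  1.5483 -0.0008  1.5132  0.1911] F [-0.3676  0.2155  0.9525] w 0.09315949441829656
```

Call:
step_arm([
  [-0.012,0.008,0.005,0,0,0.02,0.093],
  [-0.024,0.016,0.01,0,0,0.02,0.093],
  [-0.024,0.016,0.03,0,0,0.02,0.093],
  [-0.024,0.016,0.055,0,0,0.02,0.093],
  [-0.024,0.016,0.08,0,0,0.02,0.093],
  [-0.024,0.016,0.1,0,0,0.02,0.093],
  [-0.024,0.016,0.115,0,0,0.02,0.093],
  [-0.024,0.016,0.12,0,0,0.02,0.093],
  [-0.024,0.016,0.12,0,0,0.02,0.093],
])

```text
time: 2.0
ee_pos: [0.6141, 0.2489, 0.2415]
orientation: [0.642, 0.767, -0.001, -0.0]
force: [0.5, 0.4, 0.6]
gripper_width: 0.0931
```

```bash
python3 -c "
from h import *
import cv2
go(.6143,.2486,.242,10)
im=robot.grab_frame('scene');c=cv2.resize(im[180:290,290:410,::-1],None,fx=5,fy=5,interpolation=cv2.INTER_CUBIC);cv2.imwrite('pics/w1.png',c)"
```

```text
t 2.0 pos [0.6141 0.2489 0.2415] shift [-0.0003  0.0001 -0.0005] rot [-0.0015  0.0011  0.0018] q [ 0.3467  0.1781  1.6425 -0.0008  1.3227  0.1706] F [0.4967 0.3925 0.6061] w 0.09308375915262539
```

View pics/w1.png

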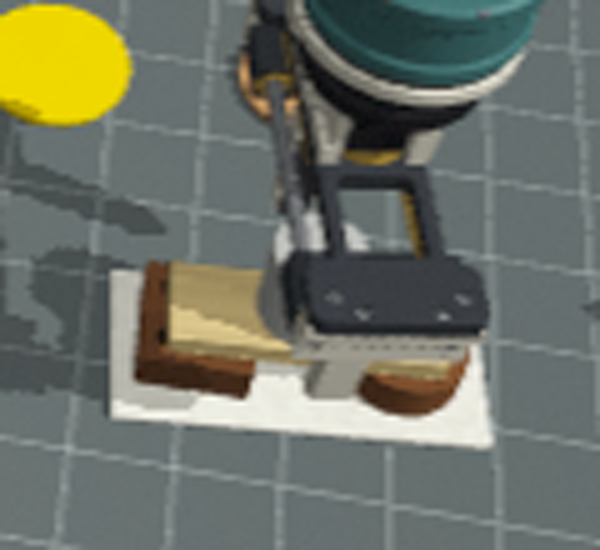

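```bash
python3 -c "
from h import *
for X in [(.6143,.2486,.094),(.6143+.047,.2486+.008,.056),(.6143+.064,.2486+.011,.056),(.6143-.047,.2486-.008,.1)]:
  print((proj('scene',X)-[290,180])*5)"
```

```text
[319.7426 248.0764]
[317.5336 382.7438]
[323.1222 416.5567]
[308.0877 155.8664]
```

```bash
python3 -c "
from h import *
m=robot.camera_model('scene');print(-np.array(m['R']).T@m['t'])
for X in [(.6143+.093,.2486+.016,.14),(.6143+.093,.2486+.016,.17),(.6143,.2486,.242)]:
  print((proj('scene',X)-[290,180])*5)
for x,y in ((.05,.0075),(.05,-.0075),(.05,.011),(.05,-.011),(.064,.0075),(.064,-.0075)):
  a=np.radians(10); print((proj('scene',(.6143+x*np.cos(a)-y*np.sin(a),.2486+x*np.sin(a)+y*np.cos(a),.056))-[290,180])*5)
"
```

```text
[1.1563 0.1146 0.8447]
[375.441  378.1958]
[392.3946 339.3156]
[394.7967  39.0629]
[335.4366 387.5581]
[302.3652 386.962 ]
[343.1526 387.6972]
[294.6479 386.8229]
[340.1426 415.0094]
[306.7367 414.4092]
```

```bash
python3 -c "
import cv2
im=cv2.imread('pics/w1.png')
cv2.imwrite('pics/w1b.png',cv2.resize(im[200:450,220:500],None,fx=2.5,fy=2.4,interpolation=cv2.INTER_CUBIC))"
```

```text
(no output)
```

View pics/w1b.png

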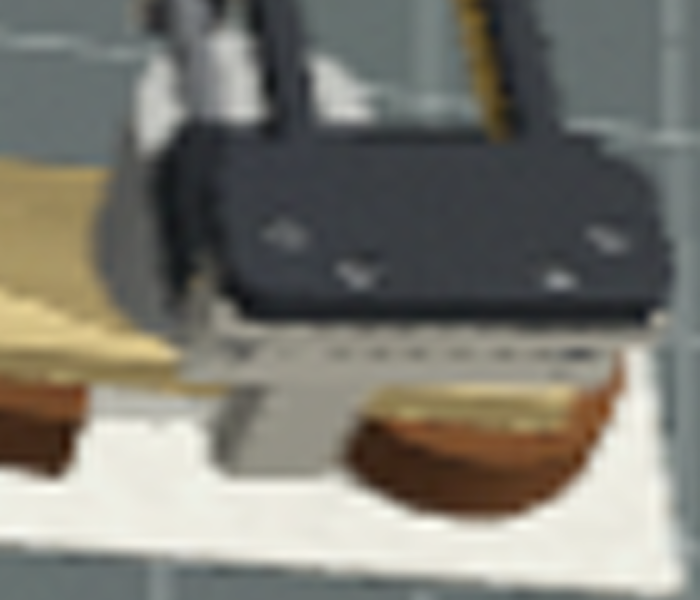

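Call:
step_arm([
  [0,0,0,0,0,0,0.06],
  [0,0,0,0,0,0,0.045],
  [0,0,0,0,0,0,0.03],
  [0,0,0,0,0,0,0.03],
  [0,0,0,0,0,0,0.03],
  [0,0,0,0,0,0,0.03],
  [0,0,0,0,0,0,0.03],
  [0,0,0,0,0,0,0.03],
], newtons=40)

```text
time: 2.85
ee_pos: [0.6143, 0.2489, 0.2425]
orientation: [0.642, 0.767, -0.0, 0.0]
force: [-0.3, -0.2, -0.2]
gripper_width: 0.0435
```

```bash
python3 -c "
from h import *
go(.6058,-.2534,.33,-20)"
```

```text
t 2.85 pos [0.6143 0.2489 0.2425] shift [-0.4931 -0.0964 -0.0871] rot [-0.0001  0.001   0.5251] q [ 0.3465  0.1774  1.6417 -0.0008  1.323   0.1707] F [-0.2597 -0.2337 -0.1669] w 0.04346298444627227
```

Call:
step_arm([
  [0,0,-0.003,0,0,0,0.03],
  [0,0,-0.01,0,0,0,0.03],
  [0,0,-0.02,0,0,0,0.03],
  [0,0,-0.035,0,0,0,0.03],
  [0,0,-0.05,0,0,0,0.03],
  [0,0,-0.065,0,0,0,0.03],
  [0,0,-0.08,0,0,0,0.03],
  [0,0,-0.08,0,0,0,0.03],
])

```text
time: 3.65
ee_pos: [0.6146, 0.249, 0.3257]
orientation: [0.642, 0.767, 0.001, 0.001]
force: [-0.0, 0.5, -6.1]
gripper_width: 0.0434
```

```bash
python3 -c "
from h import *
import cv2
go(.6058,-.2534,.33,-20)
im=robot.grab_frame('scene');c=cv2.resize(im[150:290,290:410,::-1],None,fx=4,fy=4,interpolation=cv2.INTER_CUBIC);cv2.imwrite('pics/w2.png',c)"
```

```text
t 3.65 pos [0.6146 0.249  0.3257] shift [-0.4931 -0.0967 -0.0045] rot [ 0.0034 -0.0007  0.5251] q [ 0.3467  0.1208  1.5649 -0.0008  1.4525  0.1707] F [-0.0135  0.4859 -6.068 ] w 0.04344080188534561
```

View pics/w2.png

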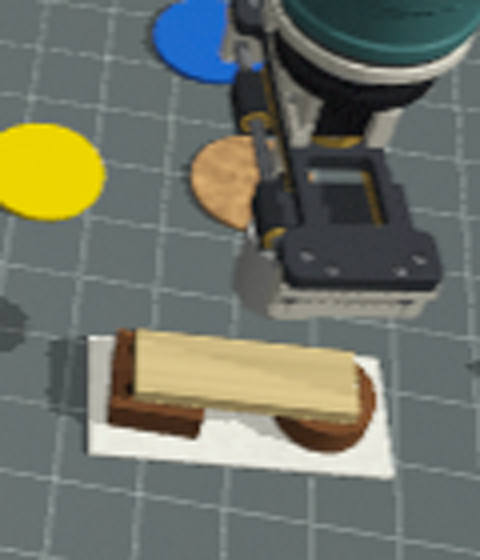

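The weight lifted cleanly (6 N) and the board and blanks stayed put. Next I'll carry it to the trivet.

Call:
step_arm([
  [-0.01,-0.002,0,0,0,0.01,0.03],
  [-0.03,-0.006,0,0,0,0.03,0.03],
  [-0.06,-0.012,0,0,0,0.06,0.03],
  [-0.095,-0.019,0,0,0,0.1,0.03],
  [-0.13,-0.026,0,0,0,0.14,0.03],
  [-0.165,-0.033,0,0,0,0.18,0.03],
  [-0.2,-0.039,0,0,0,0.21,0.03],
  [-0.235,-0.046,0,0,0,0.25,0.03],
  [-0.27,-0.053,0,0,0,0.29,0.03],
  [-0.305,-0.06,0,0,0,0.33,0.03],
])

```text
time: 4.7
ee_pos: [0.6079, -0.0645, 0.3234]
orientation: [0.76, 0.649, 0.0, 0.0]
force: [0.0, -0.1, -5.5]
gripper_width: 0.0432
```

```bash
python3 -c "
from h import *
go(.6058,-.2534,.33,-20)"
```

```text
t 4.7 pos [ 0.6079 -0.0645  0.3234] shift [-0.1868  0.0275 -0.0066] rot [0.001  0.0001 0.1918] q [-0.1475  0.0113  1.6837 -0.0002  1.4456  0.0098] F [ 0.0358 -0.0962 -5.5178] w 0.04320557886266629
```

Call:
step_arm([
  [-0.035,0.005,-0.002,0,0,0.04,0.03],
  [-0.07,0.01,-0.004,0,0,0.07,0.03],
  [-0.1,0.015,-0.006,0,0,0.1,0.03],
  [-0.13,0.019,-0.006,0,0,0.13,0.03],
  [-0.155,0.023,-0.006,0,0,0.16,0.03],
  [-0.175,0.026,-0.006,0,0,0.18,0.03],
  [-0.187,0.0275,-0.006,0,0,0.19,0.03],
  [-0.187,0.0275,-0.006,0,0,0.19,0.03],
  [-0.187,0.0275,-0.006,0,0,0.19,0.03],
])

```text
time: 5.6
ee_pos: [0.6056, -0.2534, 0.3292]
orientation: [0.819, 0.574, 0.0, 0.0]
force: [-0.3, 0.6, -5.3]
gripper_width: 0.0437
```

```bash
python3 -c "
from h import *
import cv2
go(.6058,-.2534,.2088,-20)
for n in('top','scene'):
  im=robot.grab_frame(n);cv2.imwrite('pics/w3_%s.png'%n,cv2.resize(im[:,:,::-1],None,fx=1.5,fy=1.5))
im=im[130:250,90:230,::-1];cv2.imwrite('pics/w3c.png',cv2.resize(im,None,fx=5,fy=5,interpolation=cv2.INTER_CUBIC))"
```

```text
t 5.6 pos [ 0.6056 -0.2534  0.3292] shift [0.     0.0001 0.1204] rot [ 0.0005 -0.0003  0.0019] q [-0.4352  0.1054  1.5759  0.0003  1.4598 -0.0881] F [-0.2723  0.6184 -5.3387] w 0.04369041259719863
```

View pics/w3c.png

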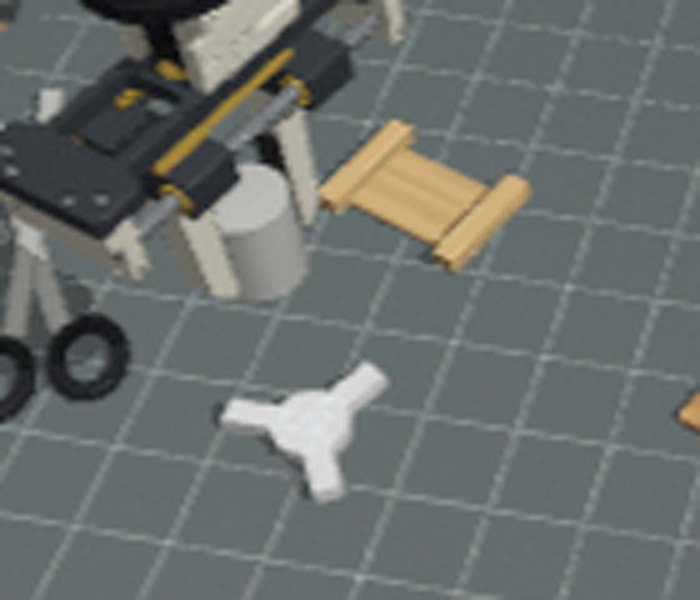

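```bash
python3 -c "
from h import *
for z in (.1315,.1815):
  for dx in((0,0),(.022,0),(-.022,0),(0,.022),(0,-.022)):
    print(z,dx,(proj('scene',(.6056+dx[0],-.2534+dx[1],z))-[90,130])*5)"
```

```text
0.1315 (0, 0) [259.3941 264.3036]
0.1315 (0.022, 0) [241.8681 299.6173]
0.1315 (-0.022, 0) [276.4034 230.0307]
0.1315 (0, 0.022) [304.0104 271.3458]
0.1315 (0, -0.022) [215.0041 257.2971]
0.1815 (0, 0) [236.5629 192.0758]
0.1815 (0.022, 0) [217.9165 227.7741]
0.1815 (-0.022, 0) [254.6366 157.4739]
0.1815 (0, 0.022) [283.025 199.227]
0.1815 (0, -0.022) [190.3464 184.9624]
```

View pics/w3_top.png

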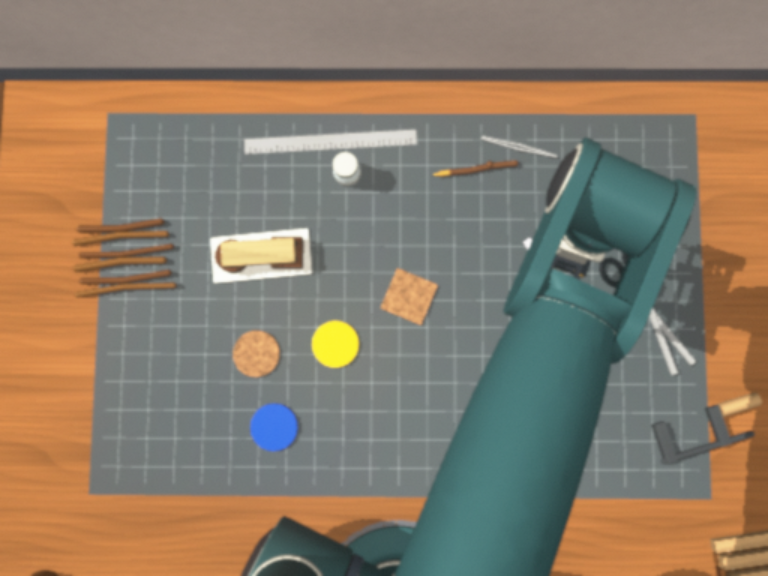

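Call:
step_arm([
  [0,0,0.01,0,0,0,0.03],
  [0,0,0.03,0,0,0,0.03],
  [0,0,0.055,0,0,0,0.03],
  [0,0,0.08,0,0,0,0.03],
  [0,0,0.098,0,0,0,0.03],
  [0,0,0.109,0,0,0,0.03],
  [0,0,0.115,0,0,0,0.03],
  [0,0,0.118,0,0,0,0.03],
  [0,0,0.119,0,0,0,0.03],
  [0,0,0.119,0,0,0,0.03],
])

```text
time: 6.7
ee_pos: [0.6061, -0.2529, 0.2112]
orientation: [0.818, 0.575, 0.001, 0.001]
force: [0.2, -0.4, -5.7]
gripper_width: 0.0433
```

Call:
step_arm([
  [0,0,0.0005,0,0,0,0.03],
  [0,0,0.001,0,0,0,0.03],
  [0,0,0.001,0,0,0,0.03],
])

```text
time: 7.0
ee_pos: [0.6061, -0.2529, 0.2104]
orientation: [0.818, 0.575, 0.001, 0.001]
force: [-0.5, 0.6, -6.2]
gripper_width: 0.0434
```

Call:
step_arm([
  [0,0,0.001,0,0,0,0.03],
  [0,0,0.0018,0,0,0,0.03],
  [0,0,0.0018,0,0,0,0.03],
])

```text
time: 7.3
ee_pos: [0.6061, -0.2529, 0.2085]
orientation: [0.818, 0.575, 0.001, 0.001]
force: [0.2, -0.0, -5.8]
gripper_width: 0.0435
```

Call:
step_arm([
  [0,0,0.0007,0,0,0,0.03],
  [0,0,0.0012,0,0,0,0.03],
  [0,0,0.0012,0,0,0,0.03],
])

```text
time: 7.6
ee_pos: [0.6061, -0.2529, 0.2085]
orientation: [0.818, 0.575, 0.001, 0.001]
force: [-5.5, 2.6, 7.5]
gripper_width: 0.0435
```

Contact: the force went from −6 N to +7.5 N. Releasing.

Call:
step_arm([
  [0,0,0,0,0,0,0.05],
  [0,0,0,0,0,0,0.06],
  [0,0,0,0,0,0,0.08],
  [0,0,0,0,0,0,0.085],
  [0,0,0,0,0,0,0.085],
  [0,0,0,0,0,0,0.085],
])

```text
time: 8.2
ee_pos: [0.6061, -0.2529, 0.2084]
orientation: [0.818, 0.575, 0.001, 0.001]
force: [0.5, 0.6, -0.7]
gripper_width: 0.083
```

Call:
step_arm([
  [0,0,-0.01,0,0,0,0.085],
  [0,0,-0.03,0,0,0,0.085],
  [0,0,-0.06,0,0,0,0.085],
  [0,0,-0.09,0,0,0,0.085],
  [0,0,-0.12,0,0,0,0.085],
])

```text
time: 8.7
ee_pos: [0.6057, -0.2527, 0.3304]
orientation: [0.818, 0.575, 0.001, 0.001]
force: [0.5, -0.0, 0.1]
gripper_width: 0.0851
```

```bash
python3 -c "
from h import *
import cv2
im=robot.grab_frame('scene');im=im[130:250,90:230,::-1];cv2.imwrite('pics/w4.png',cv2.resize(im,None,fx=5,fy=5,interpolation=cv2.INTER_CUBIC))
im=robot.grab_frame('top');im=im[140:205,130:220,::-1];cv2.imwrite('pics/b1.png',cv2.resize(im,None,fx=8,fy=8,interpolation=cv2.INTER_CUBIC))
for z in (.01,.06):
  for dx in((0,0),(.022,0),(-.022,0),(0,.022),(0,-.022)):
    print(z,dx,(proj('scene',(.6058+dx[0],-.2534+dx[1],z))-[90,130])*5)
go(.6135,.2519,.33,3.8)"
```

```text
0.01 (0, 0) [307.6614 417.7395]
0.01 (0.022, 0) [292.4048 451.9394]
0.01 (-0.022, 0) [322.5084 384.458 ]
0.01 (0, 0.022) [348.354  424.5005]
0.01 (0, -0.022) [267.1566 411.0098]
0.06 (0, 0) [288.8344 358.2076]
0.06 (0.022, 0) [272.7101 392.8938]
0.06 (-0.022, 0) [304.5092 324.4882]
0.06 (0, 0.022) [331.0571 365.087 ]
0.06 (0, -0.022) [246.814  351.3612]
t 8.8 pos [ 0.6062 -0.253   0.3342] shift [ 0.4774 -0.1645  0.0024] rot [ 0.009   0.0024 -0.4126] q [-0.4342  0.1015  1.5719  0.0003  1.459  -0.088 ] F [ 0.1972 -0.3258  0.5525] w 0.0848379153108828
```

View pics/w4.png

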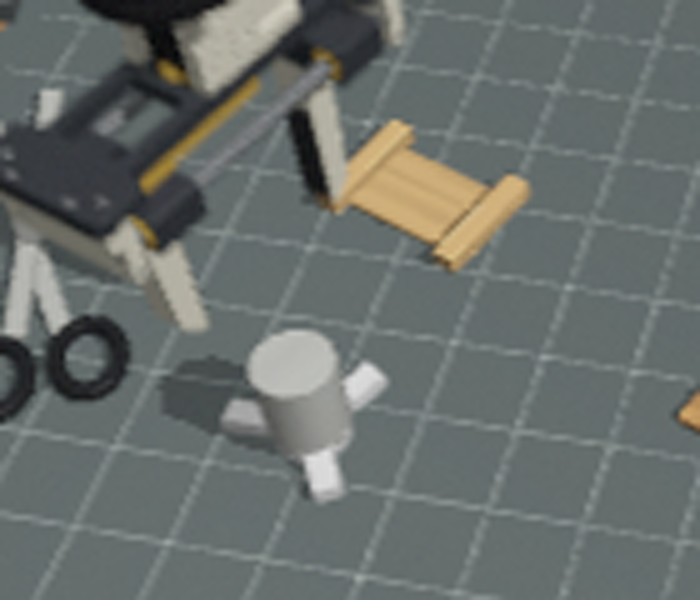

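View pics/b1.png

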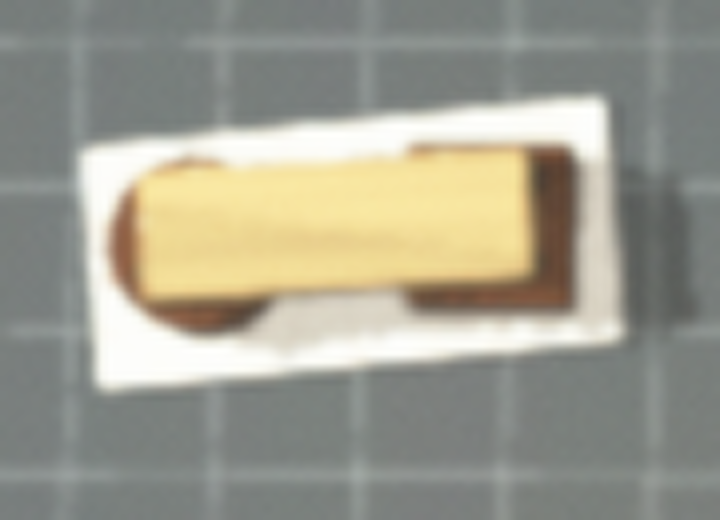

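Weight is upright on the trivet: its top is about 1 px from where I expected it. The board hasn't moved, so I'll go back for it.

Call:
step_arm([
  [0.02,-0.007,0,0,0,-0.02,0.085],
  [0.06,-0.021,0,0,0,-0.05,0.085],
  [0.105,-0.036,0,0,0,-0.09,0.085],
  [0.15,-0.052,0,0,0,-0.13,0.085],
  [0.195,-0.067,0,0,0,-0.17,0.085],
  [0.24,-0.083,0,0,0,-0.21,0.085],
  [0.285,-0.098,0,0,0,-0.25,0.085],
  [0.33,-0.114,0,0,0,-0.29,0.085],
  [0.375,-0.129,0,0,0,-0.33,0.085],
  [0.42,-0.145,0,0,0,-0.36,0.085],
])

```text
time: 9.8
ee_pos: [0.6113, 0.1941, 0.3323]
orientation: [0.701, 0.713, 0.002, 0.004]
force: [0.2, 0.5, 0.1]
gripper_width: 0.085
```

```bash
python3 -c "
from h import *
c=[P(q,(130,140),8,.044) for q in [(138,178),(527,148),(535,278),(147,300)]];print(sum(c)/4, np.degrees(np.arctan2(*( (c[0]+c[3]-c[1]-c[2])[:2]))))
go(.6135,.2515,.26,3.8)"
```

```text
[0.6138 0.2516 0.044 ] -4.089600359042593
t 9.8 pos [0.6113 0.1941 0.3323] shift [0.0577 0.0026 0.0721] rot [ 0.0078  0.004  -0.0499] q [ 0.2686  0.07    1.6085 -0.0057  1.4563  0.2528] F [0.2213 0.5175 0.0883] w 0.08495976894746557
```

Call:
step_arm([
  [0.03,0.001,0,0.004,0.002,-0.025,0.085],
  [0.055,0.0025,0.01,0.008,0.004,-0.054,0.085],
  [0.058,0.003,0.03,0.008,0.004,-0.054,0.085],
  [0.058,0.003,0.055,0.008,0.004,-0.054,0.085],
  [0.058,0.003,0.072,0.008,0.004,-0.054,0.085],
  [0.058,0.003,0.072,0.008,0.004,-0.054,0.085],
  [0.058,0.003,0.072,0.008,0.004,-0.054,0.085],
])

```text
time: 10.5
ee_pos: [0.6139, 0.2519, 0.2605]
orientation: [0.682, 0.732, -0.0, -0.0]
force: [0.7, -1.0, 1.0]
gripper_width: 0.0845
```

```bash
python3 -c "
from h import *
go(.6137,.2515,.215,4)"
```

```text
t 10.5 pos [0.6139 0.2519 0.2605] shift [-0.0004 -0.0002  0.0455] rot [-0.0003 -0.      0.0007] q [0.351  0.1646 1.6254 0.0001 1.352  0.2804] F [ 0.6671 -1.0471  0.9557] w 0.0845178890192389
```

Call:
step_arm([
  [0,0,0.015,0,0,0,0.085],
  [0,0,0.03,0,0,0,0.085],
  [0,0,0.04,0,0,0,0.085],
  [0,0,0.045,0,0,0,0.085],
  [0,0,0.0455,0,0,0,0.07],
  [0,0,0.0455,0,0,0,0.055],
  [0,0,0.0455,0,0,0,0.045],
  [0,0,0.0455,0,0,0,0.03],
  [0,0,0.0455,0,0,0,0.03],
  [0,0,0.0455,0,0,0,0.03],
], newtons=20)

```text
time: 11.5
ee_pos: [0.6139, 0.2519, 0.2153]
orientation: [0.682, 0.732, 0.0, -0.0]
force: [-0.7, -0.2, 2.2]
gripper_width: 0.044
```

Call:
step_arm([
  [0,0,0,0,0,0,0.03],
  [0,0,0,0,0,0,0.03],
  [0,0,-0.003,0,0,0,0.03],
  [0,0,-0.01,0,0,0,0.03],
  [0,0,-0.025,0,0,0,0.03],
  [0,0,-0.045,0,0,0,0.03],
  [0,0,-0.07,0,0,0,0.03],
  [0,0,-0.08,0,0,0,0.03],
  [0,0,-0.08,0,0,0,0.03],
])

```text
time: 12.4
ee_pos: [0.6141, 0.252, 0.2977]
orientation: [0.682, 0.732, 0.002, 0.001]
force: [0.2, 0.7, -0.9]
gripper_width: 0.0436
```

```bash
python3 -c "
from h import *
import cv2
im=robot.grab_frame('scene');im=im[130:280,290:420,::-1];cv2.imwrite('pics/b2.png',cv2.resize(im,None,fx=4,fy=4,interpolation=cv2.INTER_CUBIC))
go(.4383,-.2478,.295,-20.4)"
```

```text
t 12.45 pos [0.6139 0.2519 0.2959] shift [-0.4861 -0.2103  0.0004] rot [ 0.0011 -0.0007  0.4266] q [0.351  0.1395 1.5938 0.0001 1.407  0.2804] F [-0.0962  0.5231 -0.6158] w 0.043609660655184665
```

View pics/b2.png

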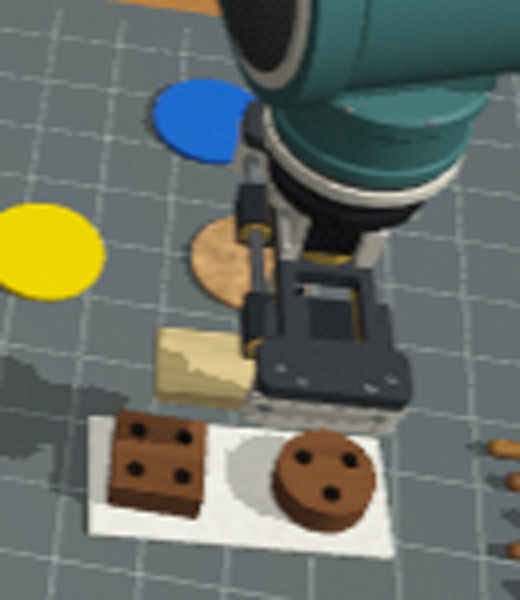

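Board is held level and both blanks are undisturbed. Carrying it to the bearers.

Call:
step_arm([
  [-0.012,-0.005,0,0,0,0.01,0.03],
  [-0.035,-0.015,0,0,0,0.03,0.03],
  [-0.07,-0.03,0,0,0,0.06,0.03],
  [-0.105,-0.045,0,0,0,0.09,0.03],
  [-0.14,-0.06,0,0,0,0.12,0.03],
  [-0.175,-0.076,0,0,0,0.155,0.03],
  [-0.21,-0.091,0,0,0,0.19,0.03],
  [-0.245,-0.106,0,0,0,0.22,0.03],
  [-0.28,-0.121,0,0,0,0.25,0.03],
  [-0.315,-0.136,0,0,0,0.28,0.03],
])

```text
time: 13.45
ee_pos: [0.4989, -0.0735, 0.2943]
orientation: [0.778, 0.629, 0.0, -0.0]
force: [-0.2, -0.3, -0.8]
gripper_width: 0.0436
```

```bash
python3 -c "
from h import *
go(.4383,-.2478,.295,-20.4)"
```

```text
t 13.45 pos [ 0.4989 -0.0735  0.2943] shift [-0.1831 -0.0227 -0.0008] rot [-0.0005 -0.0006  0.1448] q [-0.1971 -0.2115  1.9378  0.0006  1.4158  0.0141] F [-0.1677 -0.2887 -0.8091] w 0.04358029424892888
```

Call:
step_arm([
  [-0.035,-0.004,0,0,0,0.03,0.03],
  [-0.07,-0.009,0,0,0,0.06,0.03],
  [-0.1,-0.0125,0,0,0,0.09,0.03],
  [-0.13,-0.016,0,0,0,0.11,0.03],
  [-0.155,-0.019,0,0,0,0.13,0.03],
  [-0.175,-0.022,0,0,0,0.145,0.03],
  [-0.183,-0.023,0,0,0,0.145,0.03],
  [-0.183,-0.023,0,0,0,0.145,0.03],
  [-0.183,-0.023,0,0,0,0.145,0.03],
])

```text
time: 14.35
ee_pos: [0.438, -0.2472, 0.2938]
orientation: [0.821, 0.571, 0.0, -0.001]
force: [-0.4, 0.4, -0.3]
gripper_width: 0.0439
```

```bash
python3 -c "
from h import *
import cv2
im=robot.grab_frame('scene');im=im[80:230,100:240,::-1];cv2.imwrite('pics/b3.png',cv2.resize(im,None,fx=4,fy=4,interpolation=cv2.INTER_CUBIC))
go(.4383,-.2478,.1975,-20.4)
s=robot.get_state();p=s['ee_pos']; zb=.044+p[2]-.2155
a=np.radians(-20.4)
for sx,sy in((1,1),(1,-1),(-1,-1),(-1,1)):
  x=sx*.022;y=sy*.065
  print((proj('scene',(p[0]+x*np.cos(a)-y*np.sin(a),p[1]+x*np.sin(a)+y*np.cos(a),zb))-[100,80])*4)
"
```

```text
t 14.4 pos [ 0.4381 -0.247   0.2939] shift [-0.0008  0.0005  0.0964] rot [-0.0009 -0.0008  0.0004] q [-0.5642 -0.2142  1.9408  0.0006  1.4161 -0.2087] F [ 0.0132  0.2445 -0.7184] w 0.04387427259284412
[331.277  289.9763]
[175.4286 216.5248]
[219.1103 179.2206]
[373.0394 249.4288]
```

View pics/b3.png

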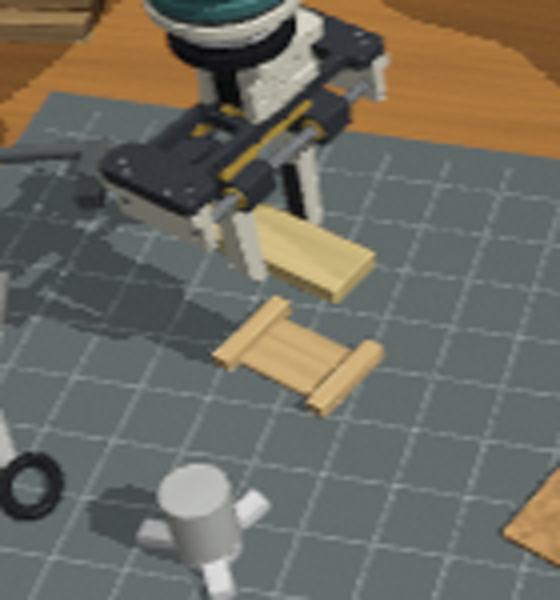

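The board's visible end corners at (375,255) and (334,288) match the prediction within about 1 px. Lowering it.

Call:
step_arm([
  [-0.0008,0.0005,0.01,0,0,0,0.03],
  [-0.0008,0.0005,0.03,0,0,0,0.03],
  [-0.0008,0.0005,0.05,0,0,0,0.03],
  [-0.0008,0.0005,0.07,0,0,0,0.03],
  [-0.0008,0.0005,0.083,0,0,0,0.03],
  [-0.0008,0.0005,0.09,0,0,0,0.03],
  [-0.0008,0.0005,0.094,0,0,0,0.03],
  [-0.0008,0.0005,0.0945,0,0,0,0.03],
  [-0.0008,0.0005,0.0945,0,0,0,0.03],
])

```text
time: 15.3
ee_pos: [0.4385, -0.2479, 0.2]
orientation: [0.821, 0.571, 0.0, -0.0]
force: [0.1, 0.7, 0.2]
gripper_width: 0.0436
```

Call:
step_arm([
  [0,0,0.0007,0,0,0,0.03],
  [0,0,0.0012,0,0,0,0.03],
  [0,0,0.0012,0,0,0,0.03],
])

```text
time: 15.6
ee_pos: [0.4385, -0.2479, 0.199]
orientation: [0.821, 0.571, 0.0, -0.0]
force: [-0.8, 0.3, -1.9]
gripper_width: 0.0437
```

Call:
step_arm([
  [0,0,0.0007,0,0,0,0.03],
  [0,0,0.0012,0,0,0,0.03],
  [0,0,0.0012,0,0,0,0.03],
])

```text
time: 15.9
ee_pos: [0.4385, -0.2479, 0.1978]
orientation: [0.821, 0.571, 0.0, -0.0]
force: [-0.2, -0.1, -0.7]
gripper_width: 0.0437
```

Call:
step_arm([
  [0,0,0.0005,0,0,0,0.03],
  [0,0,0.001,0,0,0,0.03],
  [0,0,0.001,0,0,0,0.03],
])

```text
time: 16.2
ee_pos: [0.4385, -0.248, 0.1972]
orientation: [0.821, 0.571, 0.0, -0.0]
force: [-3.3, 2.0, 6.4]
gripper_width: 0.0436
```

Contact again (+6 N). Releasing and backing off.

Call:
step_arm([
  [0,0,0,0,0,0,0.05],
  [0,0,0,0,0,0,0.06],
  [0,0,0,0,0,0,0.075],
  [0,0,0,0,0,0,0.085],
  [0,0,0,0,0,0,0.085],
  [0,0,0,0,0,0,0.085],
])

```text
time: 16.8
ee_pos: [0.4385, -0.2479, 0.1972]
orientation: [0.821, 0.571, 0.0, -0.0]
force: [0.3, -0.4, -0.0]
gripper_width: 0.0838
```

Call:
step_arm([
  [0,0,-0.01,0,0,0,0.085],
  [0,0,-0.03,0,0,0,0.085],
  [0,0,-0.06,0,0,0,0.085],
  [0,0,-0.09,0,0,0,0.085],
  [0,0,-0.09,0,0,0,0.085],
])

```text
time: 17.3
ee_pos: [0.439, -0.2483, 0.2922]
orientation: [0.821, 0.571, 0.002, 0.003]
force: [1.1, -0.3, -0.8]
gripper_width: 0.0847
```

```bash
python3 -c "
from h import *
import cv2
im=robot.grab_frame('scene');im=im[80:230,100:240,::-1];cv2.imwrite('pics/b4.png',cv2.resize(im,None,fx=4,fy=4,interpolation=cv2.INTER_CUBIC))
im=robot.grab_frame('top');im=im[140:205,130:220,::-1];cv2.imwrite('pics/q1.png',cv2.resize(im,None,fx=8,fy=8,interpolation=cv2.INTER_CUBIC))
go(.6156,.2033,.29,0)
a=np.radians(-20.4)
for sx,sy in((1,1),(1,-1),(-1,-1),(-1,1)):
  x=sx*.022;y=sy*.065
  print((proj('scene',(.4383+x*np.cos(a)-y*np.sin(a),-.2478+x*np.sin(a)+y*np.cos(a),.026))-[100,80])*4)
"
```

```text
t 17.4 pos [ 0.4385 -0.248   0.2881] shift [ 0.4847  0.0089 -0.0017] rot [ 0.0017  0.     -0.3556] q [-0.5655 -0.2089  1.9459  0.0006  1.403  -0.21  ] F [ 0.4439 -0.7471 -0.1379] w 0.08523456477833663
[348.0193 390.0389]
[201.7101 317.6599]
[242.0454 280.5849]
[386.6466 349.9677]
```

View pics/b4.png

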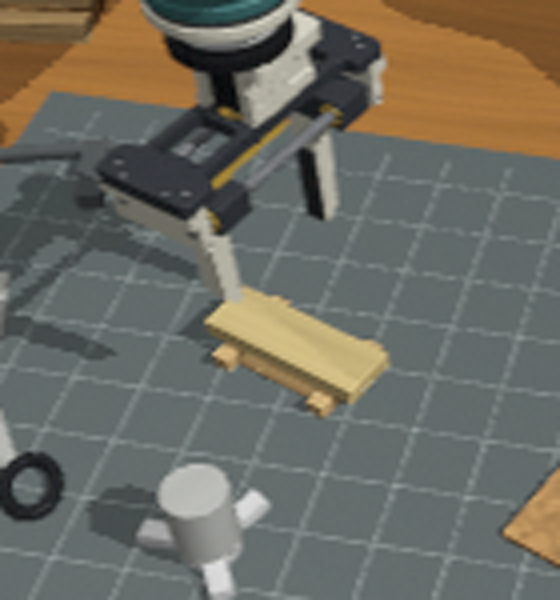

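View pics/q1.png

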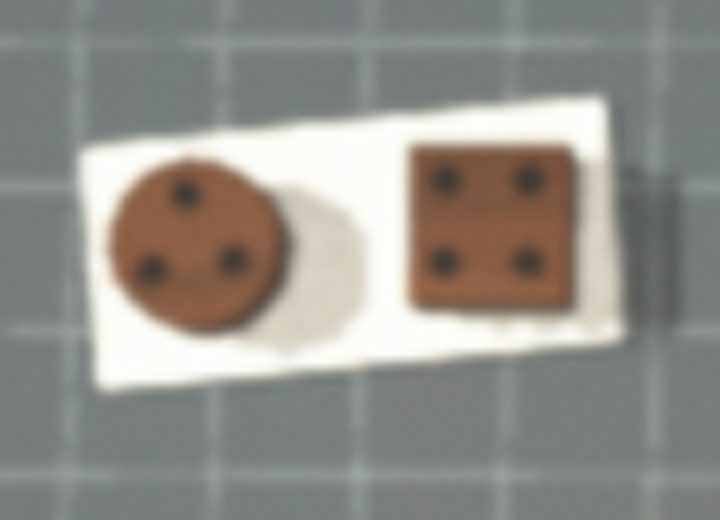

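Board corners match the prediction within about 1 px. Square blank's holes centre at crop (487,221), angle about 0. Round blank's holes centre at (191,242).

```bash
python3 -c "
from h import *
S=(130,140)
h=[P(q,S,8,.03) for q in [(446,180),(529,180),(446,262),(528,262)]]
print('sq',sum(h)/4,np.degrees(np.arctan2(*(h[0]+h[2]-h[1]-h[3])[:2])),np.linalg.norm(h[0]-h[1]))
h=[P(q,S,8,.03) for q in [(185,194),(235,261),(152,270)]]
print('rd',sum(h)/3)
c=(sum(h)/3)
go(.612,.204,.29,0)"
```

```text
sq [0.618 0.204 0.03 ] -0.21481759135980547 0.02794370437051287
rd [0.6106 0.3036 0.03  ]
t 17.4 pos [ 0.4385 -0.248   0.2881] shift [ 0.4841  0.0053 -0.0017] rot [ 0.0017  0.     -0.3556] q [-0.5655 -0.2089  1.9459  0.0006  1.403  -0.21  ] F [ 0.4439 -0.7471 -0.1379] w 0.08523456477833663
```

Call:
step_arm([
  [0.02,0,-0.001,0,0,-0.015,0.085],
  [0.06,0.001,-0.001,0,0,-0.045,0.085],
  [0.105,0.002,-0.001,0,0,-0.08,0.085],
  [0.15,0.003,-0.001,0,0,-0.11,0.085],
  [0.195,0.003,-0.001,0,0,-0.145,0.085],
  [0.24,0.004,-0.001,0,0,-0.18,0.085],
  [0.285,0.005,-0.001,0,0,-0.21,0.085],
  [0.33,0.006,-0.001,0,0,-0.245,0.085],
  [0.375,0.007,-0.001,0,0,-0.28,0.09],
  [0.42,0.007,-0.001,0,0,-0.31,0.093],
])

```text
time: 18.4
ee_pos: [0.5915, 0.1452, 0.2881]
orientation: [0.722, 0.691, -0.0, 0.0]
force: [0.1, -0.3, 0.1]
gripper_width: 0.092
```

```bash
python3 -c "
from h import *
go(.615,.2045,.25,0)"
```

```text
t 18.4 pos [0.5915 0.1452 0.2881] shift [0.0603 0.0209 0.038 ] rot [ 0.0002  0.0007 -0.044 ] q [ 0.199   0.029   1.7246 -0.0008  1.3881  0.2431] F [ 0.0651 -0.2963  0.0922] w 0.09197855285703899
```

Call:
step_arm([
  [0.03,0.012,0,0,0,-0.02,0.093],
  [0.057,0.022,0.01,0,0,-0.044,0.093],
  [0.06,0.0235,0.03,0,0,-0.044,0.093],
  [0.06,0.0235,0.05,0,0,-0.044,0.093],
  [0.06,0.0235,0.055,0,0,-0.044,0.093],
  [0.06,0.0235,0.055,0,0,-0.044,0.093],
])

```text
time: 19.0
ee_pos: [0.6173, 0.2039, 0.2317]
orientation: [0.707, 0.707, -0.001, -0.0]
force: [-0.2, 0.7, 0.3]
gripper_width: 0.093
```

```bash
python3 -c "
from h import *
import cv2
im=robot.grab_frame('scene');im=im[180:290,290:410,::-1];cv2.imwrite('pics/q2.png',cv2.resize(im,None,fx=5,fy=5,interpolation=cv2.INTER_CUBIC))
go(.618,.204,.198,0.2)"
```

```text
t 19.05 pos [0.6176 0.2039 0.233 ] shift [0.0001 0.0004 0.035 ] rot [-0.0005  0.0009 -0.0037] q [ 0.2798  0.1597  1.6781 -0.0008  1.3045  0.2802] F [-0.0689  0.1458 -0.3646] w 0.09266575178645474
```

View pics/q2.png

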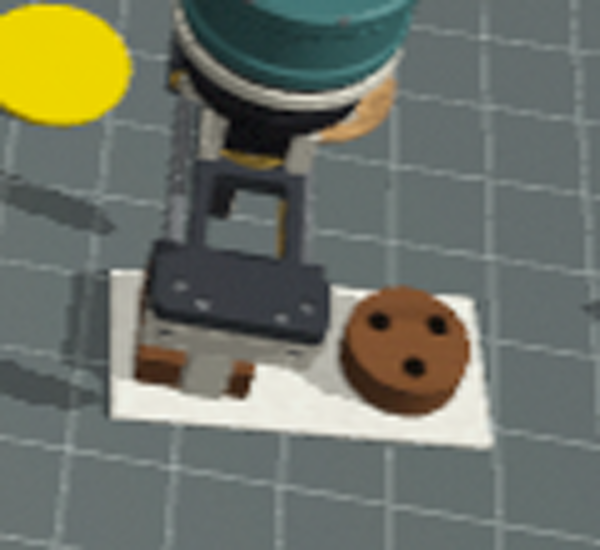

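The finger sits over the middle of the square block's front. Descending and closing.

Call:
step_arm([
  [0,0,0.012,0,0,0,0.093],
  [0,0,0.025,0,0,0,0.093],
  [0,0,0.033,0,0,0,0.093],
  [0,0,0.035,0,0,0,0.085],
  [0,0,0.035,0,0,0,0.07],
  [0,0,0.035,0,0,0,0.06],
  [0,0,0.035,0,0,0,0.05],
  [0,0,0.035,0,0,0,0.045],
  [0,0,0.035,0,0,0,0.045],
  [0,0,0.035,0,0,0,0.045],
])

```text
time: 20.05
ee_pos: [0.6176, 0.2039, 0.1984]
orientation: [0.707, 0.707, -0.0, 0.0]
force: [-0.2, 0.2, 2.8]
gripper_width: 0.0561
```

Call:
step_arm([
  [0,0,0,0,0,0,0.045],
  [0,0,-0.003,0,0,0,0.045],
  [0,0,-0.01,0,0,0,0.045],
  [0,0,-0.025,0,0,0,0.045],
  [0,0,-0.045,0,0,0,0.045],
  [0,0,-0.065,0,0,0,0.045],
  [0,0,-0.08,0,0,0,0.045],
  [0,0,-0.08,0,0,0,0.045],
])

```text
time: 20.85
ee_pos: [0.618, 0.2041, 0.2816]
orientation: [0.707, 0.707, 0.001, 0.001]
force: [0.1, 0.2, -0.7]
gripper_width: 0.0557
```

```bash
python3 -c "
from h import *
import cv2
im=robot.grab_frame('scene');im=im[150:280,290:410,::-1];cv2.imwrite('pics/q3.png',cv2.resize(im,None,fx=4,fy=4,interpolation=cv2.INTER_CUBIC))
go(.5402,-.0169,.27,-21.9)"
```

```text
t 20.9 pos [0.6177 0.204  0.2797] shift [-0.2209 -0.0775  0.0096] rot [ 0.002  -0.0001  0.382 ] q [ 0.2799  0.1228  1.6393 -0.0008  1.3777  0.2802] F [ 0.4998 -0.0013 -0.5639] w 0.05575033149222475
```

View pics/q3.png

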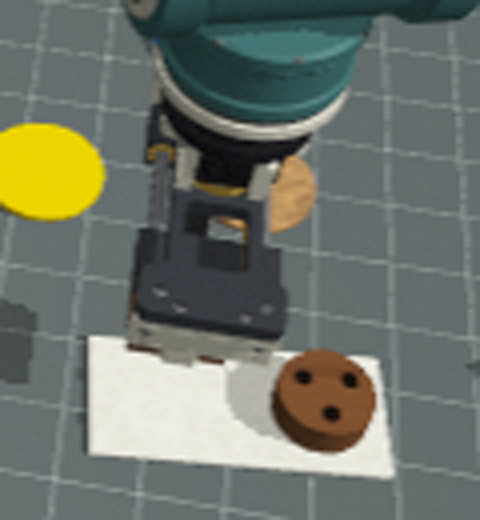

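The square blank is held, width 56 mm. On to the square pad.

Call:
step_arm([
  [-0.012,-0.004,0,0,0,0.02,0.045],
  [-0.035,-0.012,0.002,0,0,0.06,0.045],
  [-0.07,-0.025,0.004,0,0,0.12,0.045],
  [-0.105,-0.037,0.006,0,0,0.18,0.045],
  [-0.14,-0.049,0.008,0,0,0.24,0.045],
  [-0.17,-0.06,0.01,0,0,0.3,0.045],
  [-0.2,-0.07,0.01,0,0,0.35,0.045],
  [-0.221,-0.0775,0.01,0,0,0.382,0.045],
  [-0.221,-0.0775,0.01,0,0,0.382,0.045],
  [-0.221,-0.0775,0.01,0,0,0.382,0.045],
])

```text
time: 21.9
ee_pos: [0.5398, -0.0175, 0.269]
orientation: [0.829, 0.559, 0.001, 0.0]
force: [-0.8, 0.3, -0.4]
gripper_width: 0.0554
```

```bash
python3 -c "
from h import *
import cv2
im=robot.grab_frame('scene');im=im[130:250,180:320,::-1];cv2.imwrite('pics/q4.png',cv2.resize(im,None,fx=5,fy=5,interpolation=cv2.INTER_CUBIC))
go(.5402,-.0169,.198,-21.9)
s=robot.get_state();p=s['ee_pos']; zb=.03+p[2]-.1984
a=np.radians(-21.9)
for z in (zb,zb-.024):
 for sx,sy in((1,1),(1,-1),(-1,-1),(-1,1)):
  x=sx*.028;y=sy*.028
  print((proj('scene',(p[0]+x*np.cos(a)-y*np.sin(a),p[1]+x*np.sin(a)+y*np.cos(a),z))-[180,130])*5)
"
```

```text
t 21.95 pos [ 0.54   -0.0169  0.2691] shift [0.0001 0.     0.0711] rot [ 0.0012 -0.0005 -0.0002] q [-0.0786 -0.1091  1.8904  0.0001  1.359   0.3038] F [-0.0779  0.5103 -0.2997] w 0.05577436384217104
[346.9586 340.1647]
[250.8493 290.7969]
[314.9234 219.3669]
[409.251  265.8091]
[346.9237 370.8397]
[252.6012 321.8024]
[315.4675 250.7223]
[408.0732 296.9047]
```

View pics/q4.png

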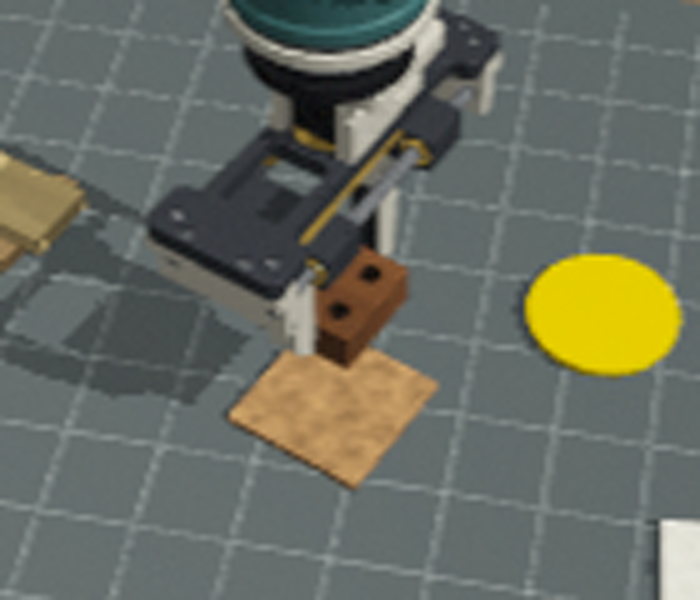

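Call:
step_arm([
  [0,0,0.01,0,0,0,0.045],
  [0,0,0.025,0,0,0,0.045],
  [0,0,0.04,0,0,0,0.045],
  [0,0,0.055,0,0,0,0.045],
  [0,0,0.064,0,0,0,0.045],
  [0,0,0.067,0,0,0,0.045],
  [0,0,0.069,0,0,0,0.045],
  [0,0,0.069,0,0,0,0.045],
  [0,0,0.07,0,0,0,0.045],
  [0,0,0.07,0,0,0,0.045],
])

```text
time: 22.95
ee_pos: [0.5402, -0.017, 0.1994]
orientation: [0.829, 0.56, 0.001, 0.001]
force: [0.1, 0.2, -0.1]
gripper_width: 0.0557
```

Call:
step_arm([
  [0,0,0.0005,0,0,0,0.045],
  [0,0,0.001,0,0,0,0.045],
  [0,0,0.001,0,0,0,0.045],
])

```text
time: 23.25
ee_pos: [0.5402, -0.017, 0.1985]
orientation: [0.829, 0.56, 0.001, 0.001]
force: [-0.1, -0.3, -0.6]
gripper_width: 0.0554
```

Call:
step_arm([
  [0,0,0.0005,0,0,0,0.045],
  [0,0,0.001,0,0,0,0.045],
  [0,0,0.001,0,0,0,0.045],
])

```text
time: 23.55
ee_pos: [0.5403, -0.017, 0.1984]
orientation: [0.829, 0.56, 0.001, 0.001]
force: [-5.3, 0.4, 11.3]
gripper_width: 0.0561
```

Contact. Releasing.

Call:
step_arm([
  [0,0,0,0,0,0,0.06],
  [0,0,0,0,0,0,0.07],
  [0,0,0,0,0,0,0.08],
  [0,0,0,0,0,0,0.093],
  [0,0,0,0,0,0,0.093],
  [0,0,0,0,0,0,0.093],
])

```text
time: 24.15
ee_pos: [0.5403, -0.017, 0.1983]
orientation: [0.829, 0.56, 0.001, 0.001]
force: [0.1, 0.8, 0.3]
gripper_width: 0.0919
```

Call:
step_arm([
  [0,0,-0.01,0,0,0,0.093],
  [0,0,-0.03,0,0,0,0.093],
  [0,0,-0.06,0,0,0,0.093],
  [0,0,-0.08,0,0,0,0.093],
  [0,0,-0.08,0,0,0,0.093],
])

```text
time: 24.65
ee_pos: [0.5406, -0.017, 0.2821]
orientation: [0.829, 0.56, 0.003, 0.002]
force: [0.9, 0.2, -1.1]
gripper_width: 0.0927
```

```bash
python3 -c "
from h import *
import cv2
im=robot.grab_frame('scene');im=im[130:250,180:320,::-1];cv2.imwrite('pics/q5.png',cv2.resize(im,None,fx=5,fy=5,interpolation=cv2.INTER_CUBIC))
go(.6106,.3036,.25,8)"
```

```text
t 24.7 pos [ 0.5403 -0.017   0.2801] shift [ 0.3236 -0.0545  0.0303] rot [ 0.0048 -0.0003 -0.522 ] q [-0.0786 -0.118   1.88    0.0001  1.3749  0.3038] F [-0.1648 -0.2165 -0.2426] w 0.09310532857516027
```

View pics/q5.png

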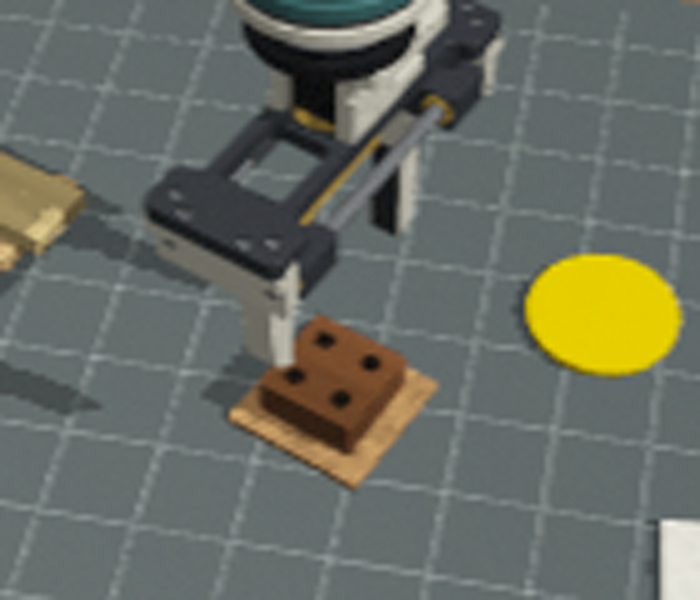

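The square blank lies centred and aligned on its pad. Now the round one.

Call:
step_arm([
  [0.02,-0.003,0,0.003,0,-0.03,0.093],
  [0.06,-0.01,0,0.005,0,-0.1,0.093],
  [0.105,-0.018,0,0.005,0,-0.17,0.093],
  [0.15,-0.025,0,0.005,0,-0.25,0.093],
  [0.195,-0.033,0,0.005,0,-0.32,0.093],
  [0.24,-0.04,0,0.005,0,-0.39,0.093],
  [0.28,-0.047,0,0.005,0,-0.46,0.093],
  [0.31,-0.052,0,0.005,0,-0.51,0.093],
  [0.3235,-0.0545,0.01,0.005,0,-0.522,0.093],
  [0.3235,-0.0545,0.03,0.005,0,-0.522,0.093],
])

```text
time: 25.7
ee_pos: [0.6107, 0.3049, 0.2496]
orientation: [0.656, 0.755, 0.0, -0.0]
force: [0.6, 0.0, -0.7]
gripper_width: 0.093
```

```bash
python3 -c "
from h import *
go(.6106,.3036,.198,8)"
```

```text
t 25.7 pos [0.6107 0.3049 0.2496] shift [-0.0013 -0.0003  0.0516] rot [ 0.0004 -0.0007  0.0011] q [0.4256 0.2122 1.5894 0.0005 1.3394 0.2848] F [ 0.5547  0.0308 -0.722 ] w 0.09303436892090237
```

Call:
step_arm([
  [-0.001,0,0.012,0,0,0,0.093],
  [-0.001,0,0.03,0,0,0,0.093],
  [-0.001,0,0.045,0,0,0,0.093],
  [-0.001,0,0.051,0,0,0,0.093],
  [-0.001,0,0.0515,0,0,0,0.08],
  [-0.001,0,0.0515,0,0,0,0.065],
  [-0.001,0,0.0515,0,0,0,0.055],
  [-0.001,0,0.0515,0,0,0,0.05],
  [-0.001,0,0.0515,0,0,0,0.05],
  [-0.001,0,0.0515,0,0,0,0.05],
])

```text
time: 26.7
ee_pos: [0.611, 0.304, 0.1987]
orientation: [0.656, 0.755, 0.001, 0.0]
force: [-1.0, 0.2, 3.7]
gripper_width: 0.0597
```

Call:
step_arm([
  [0,0,0,0,0,0,0.05],
  [0,0,-0.003,0,0,0,0.05],
  [0,0,-0.01,0,0,0,0.05],
  [0,0,-0.025,0,0,0,0.05],
  [0,0,-0.045,0,0,0,0.05],
  [0,0,-0.065,0,0,0,0.05],
  [0,0,-0.08,0,0,0,0.05],
  [0,0,-0.08,0,0,0,0.05],
])

```text
time: 27.5
ee_pos: [0.6112, 0.3041, 0.282]
orientation: [0.656, 0.755, 0.003, 0.001]
force: [-0.1, -0.1, -1.5]
gripper_width: 0.0597
```

```bash
python3 -c "
from h import *
import cv2
im=robot.grab_frame('scene');im=im[130:280,290:410,::-1];cv2.imwrite('pics/r1.png',cv2.resize(im,None,fx=4,fy=4,interpolation=cv2.INTER_CUBIC))
go(.4356,.2584,.27,45)"
```

```text
t 27.55 pos [0.611  0.304  0.2801] shift [-0.0205 -0.1801  0.0095] rot [ 0.0035 -0.0003 -0.6446] q [0.4242 0.189  1.5646 0.0005 1.3846 0.2834] F [ 0.7196 -0.0401 -1.9088] w 0.059626001517320254
```

View pics/r1.png

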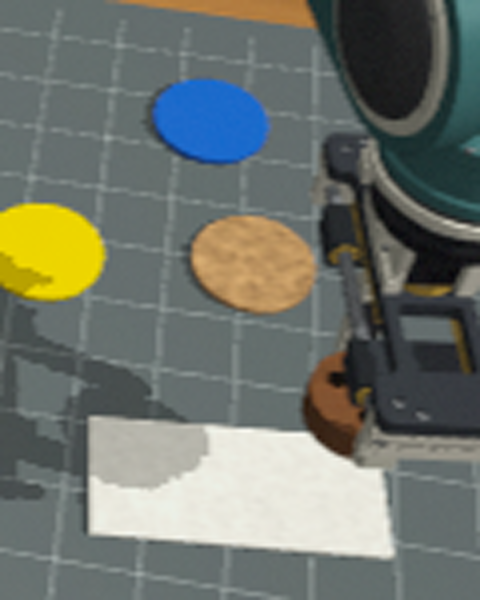

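Round blank is held, width 60 mm. Moving to the round cork pad with only a small turn, since its heading doesn't matter.

Call:
step_arm([
  [-0.001,-0.01,0,0.003,0,-0.01,0.05],
  [-0.004,-0.03,0.002,0.0035,0,-0.04,0.05],
  [-0.007,-0.06,0.004,0.0035,0,-0.08,0.05],
  [-0.01,-0.09,0.006,0.0035,0,-0.12,0.05],
  [-0.014,-0.12,0.008,0.0035,0,-0.16,0.05],
  [-0.017,-0.15,0.0095,0.0035,0,-0.19,0.05],
  [-0.02,-0.17,0.0095,0.0035,0,-0.2,0.05],
  [-0.0205,-0.18,0.0095,0.0035,0,-0.2,0.05],
  [-0.0205,-0.18,0.0095,0.0035,0,-0.2,0.05],
  [-0.0205,-0.18,0.0095,0.0035,0,-0.2,0.05],
])

```text
time: 28.55
ee_pos: [0.436, 0.2586, 0.2699]
orientation: [0.577, 0.817, 0.0, -0.0]
force: [0.9, 0.0, -0.4]
gripper_width: 0.0597
```

```bash
python3 -c "
from h import *
import cv2
im=robot.grab_frame('scene');im=im[120:240,290:410,::-1];cv2.imwrite('pics/r2.png',cv2.resize(im,None,fx=5,fy=5,interpolation=cv2.INTER_CUBIC))
go(.4356,.2584,.1985,19.5)
s=robot.get_state();p=s['ee_pos']
for z in (.03+p[2]-.1986,.006+p[2]-.1986):
 for a in range(0,360,45):
  print((proj('scene',(p[0]+.03*np.cos(np.radians(a)),p[1]+.03*np.sin(np.radians(a)),z))-[290,120])*5)
"
```

```text
t 28.6 pos [0.4362 0.2586 0.2699] shift [-0.0001 -0.0006  0.0714] rot [-0.     -0.0011  0.0003] q [ 0.4846 -0.1865  1.9577  0.0011  1.3704  0.1438] F [ 0.3239  0.1473 -0.6651] w 0.059578540560851684
[351.8742 300.11  ]
[395.0733 293.4642]
[412.8903 265.192 ]
[395.5602 232.6226]
[354.1579 214.4792]
[312.2944 220.6458]
[293.5677 247.8366]
[309.5624 280.885 ]
[341.7591 331.1583]
[384.2088 324.5318]
[401.8399 296.3857]
[384.9688 263.9577]
[344.371  245.8964]
[303.2118 252.0538]
[284.7076 279.1428]
[300.2883 312.0395]
```

View pics/r2.png

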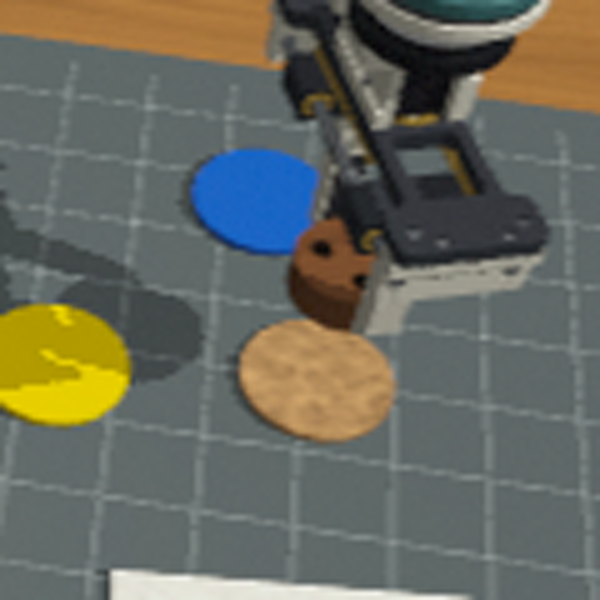

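Call:
step_arm([
  [0,0,0.01,0,0,0,0.05],
  [0,0,0.025,0,0,0,0.05],
  [0,0,0.04,0,0,0,0.05],
  [0,0,0.055,0,0,0,0.05],
  [0,0,0.064,0,0,0,0.05],
  [0,0,0.067,0,0,0,0.05],
  [0,0,0.069,0,0,0,0.05],
  [0,0,0.07,0,0,0,0.05],
  [0,0,0.071,0,0,0,0.05],
  [0,0,0.071,0,0,0,0.05],
])

```text
time: 29.6
ee_pos: [0.4362, 0.2588, 0.1992]
orientation: [0.577, 0.817, 0.001, -0.0]
force: [1.0, 0.4, -0.8]
gripper_width: 0.0596
```

Call:
step_arm([
  [0,0,0.0005,0,0,0,0.05],
  [0,0,0.001,0,0,0,0.05],
  [0,0,0.001,0,0,0,0.05],
])

```text
time: 29.9
ee_pos: [0.4363, 0.2588, 0.1987]
orientation: [0.577, 0.817, 0.001, -0.0]
force: [-2.3, -1.5, 6.0]
gripper_width: 0.0599
```

Call:
step_arm([
  [0,0,0,0,0,0,0.065],
  [0,0,0,0,0,0,0.07],
  [0,0,0,0,0,0,0.08],
  [0,0,0,0,0,0,0.093],
  [0,0,0,0,0,0,0.093],
  [0,0,0,0,0,0,0.093],
])

```text
time: 30.5
ee_pos: [0.4363, 0.2588, 0.1987]
orientation: [0.577, 0.817, 0.001, -0.0]
force: [0.3, 0.6, -0.0]
gripper_width: 0.0924
```

Call:
step_arm([
  [0,0,-0.01,0,0,0,0.093],
  [0,0,-0.03,0,0,0,0.093],
  [0,0,-0.07,0,0,0,0.093],
  [0,0,-0.11,0,0,0,0.093],
  [0,0,-0.15,0,0,0,0.093],
  [0,0,-0.18,0,0,0,0.093],
])

```text
time: 31.1
ee_pos: [0.4359, 0.2584, 0.3823]
orientation: [0.577, 0.817, 0.002, 0.0]
force: [0.5, 0.4, -0.3]
gripper_width: 0.0926
```

```bash
python3 -c "
from h import *
go(.3,.5,.4,60)"
```

```text
t 31.1 pos [0.4359 0.2584 0.3823] shift [ 0.2732 -0.0473 -0.0174] rot [ 0.004  -0.0003 -0.7065] q [ 0.4845 -0.2512  1.8267  0.0011  1.5624  0.1438] F [ 0.5029  0.4322 -0.3483] w 0.09257811197819771
```

Clearing the arm aside for a final look.

Call:
step_arm([
  [0.03,-0.005,-0.002,0,0,-0.07,0.093],
  [0.06,-0.01,-0.004,0,0,-0.14,0.093],
  [0.09,-0.016,-0.006,0,0,-0.2,0.093],
  [0.12,-0.021,-0.008,0,0,-0.27,0.093],
  [0.15,-0.026,-0.01,0,0,-0.34,0.093],
  [0.18,-0.031,-0.012,0,0,-0.4,0.093],
  [0.21,-0.036,-0.014,0,0,-0.46,0.093],
  [0.24,-0.042,-0.016,0,0,-0.52,0.093],
  [0.26,-0.045,-0.017,0,0,-0.6,0.093],
  [0.26,-0.045,-0.017,0,0,-0.6,0.093],
])

```text
time: 32.1
ee_pos: [0.3054, 0.4898, 0.4002]
orientation: [0.308, 0.951, 0.002, 0.001]
force: [0.2, -0.0, 0.6]
gripper_width: 0.0929
```

```bash
python3 -c "
from h import *
import cv2
t=robot.grab_frame('top')[:,:,::-1]; s=robot.grab_frame('scene')[:,:,::-1]
cv2.imwrite('pics/f_s.png',cv2.resize(s,None,fx=1.5,fy=1.5))
A=t[205:265,140:200]; B=t[165:225,243:303]; C=t[145:205,330:390]; D=t[205:265,330:390]
cv2.imwrite('pics/f_t.png',cv2.resize(np.vstack([np.hstack([A,B]),np.hstack([C,D])]),None,fx=5,fy=5,interpolation=cv2.INTER_CUBIC))
print(robot.get_state()['time'])"
```

```text
32.2
```

View pics/f_t.png

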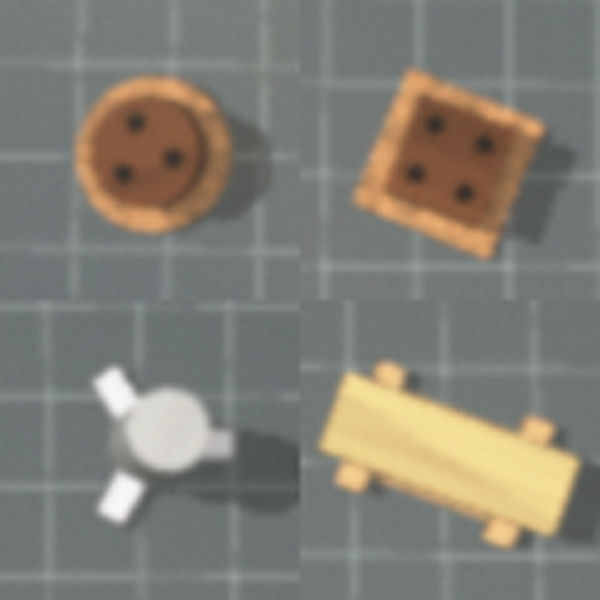

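View pics/f_s.png

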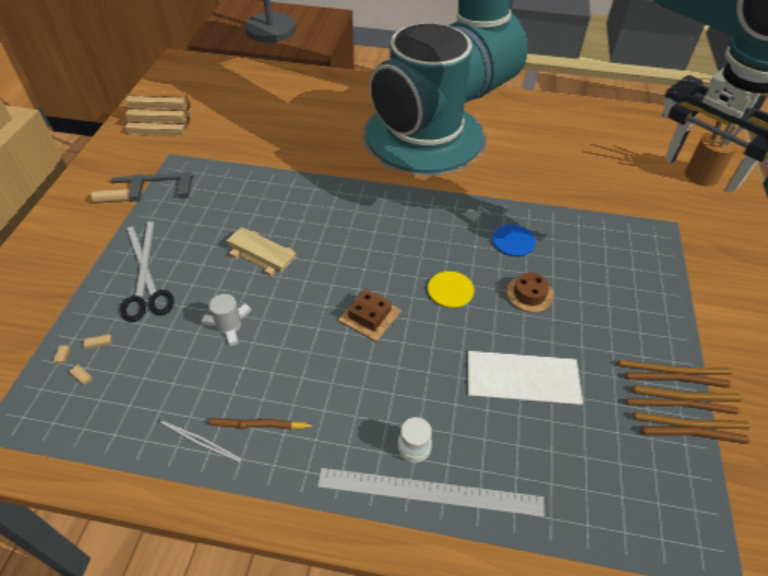

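```bash
python3 -c "
from h import *
f=lambda n,p,o,z,ref: print(n,(P(p,o,5,z)[:2]-np.array(ref))*1000,'mm')
f('round',(144.3,151.3),(140,205),.03,(.4356,.2584))
f('square',(150,158.5),(243,165),.03,(.5402,-.0169))
f('weight',(168,130),(330,145),.06,(.6058,-.2534))
f('board',((52+281+258+20)/4,(75+161+236+146)/4),(330,205),.026,(.4383,-.2478))
go(.3,.5,.4,60); robot.job_done()"
```

```text
round [0.9099 0.0974] mm
square [0.1812 0.1118] mm
weight [-0.2312  1.2625] mm
board [-0.6707 -0.7439] mm
t 32.2 pos [0.3065 0.4882 0.4   ] shift [ 0.0122  0.0057 -0.    ] rot [ 0.0039  0.0011 -0.1074] q [ 0.9662 -0.0985  1.6651 -0.001   1.571   0.0263] F [ 0.5837 -1.4849 -0.7751] w 0.0927074290817335
the job is handed in; nothing more can be done
```

I took the stack apart from the top down and handed the job in at 32.2 s. The weight went on the trivet, the board across the bearers, then the square and the round blank on their pads. I lowered each one until the force reading showed contact before letting go.

My last check in the top camera measured how far each thing sits from the middle of its place:

| Thing | Offset | Limit |
|---|---|---|
| Weight | 1.3 mm | 13 mm |
| Board | 1.0 mm | 15 mm |
| Round blank | 0.9 mm | 13 mm |
| Square blank | 0.2 mm | 13 mm |

- **Pose:** in the last pictures everything looked upright or flat. The board ran along the bearers and the square blank lined up with its pad by eye; I did not measure those two angles again.
- **Bystanders:** the glue pot and twig pen look untouched; I never went near them.
- **Clearance:** the arm is raised well clear of everything, with the gripper empty.
- **Disagreement:** the two cameras differed by about 1–2 px (up to about 4 mm) on where the pads, bearers and weight are. That is slightly over the stated calibration error but well inside the limits. No check failed.

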